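# Switch on the guarded supply box

## Task

Switch on the supply box that carries the single white dome (not the one with two small posts): with a fingertip lift its hinged guard, push the toggle under it all the way over to the hinge side while the guard is held up, then draw the finger out and let the guard drop shut over the toggle. Only push with the fingers: do not pick up or shift either box, do not open the other box's guard, and leave everything else standing where it is.

Things in the scene. Friction and masses are not known exactly. Their poses are not given: they have to be found in the camera images.
- dome_box: Supply box to switch on: loose grey box, about 2.5 kg, x -65 to 57, 112 wide (y), 50 mm tall, on rubber feet; a white dome 44 mm across, 27 mm tall on its top at x 30. Origin: in the underside, z up; its front (guard lip) is its own -x and points to the robot's side of the worktop within 12 degrees, the hinge side is +x. Points (x, z) below are in this frame, mm, at y = 0.
- dome_box_mouth (a point): Open front between the two fixed cheeks that flank the toggle, on the box top, at (-63, 50). Cheeks: at y = +-36, 3 mm thick, z 50 to 75 (80 at the hinge), x -63 to -3, 69 mm clear between them. A finger tilted about 40 degrees, tip forward, goes under the lip from the front, lifts it, and then reaches in between the cheeks to the toggle with the guard leaning on it.
- guard (a joint): Guard of the dome box, rad: 0 = shut, grows as the front rises, stop at 1.2. Aluminium hood 75 mm wide of 3 mm sheet: roof underside at z 104 from the hinge to x -68, front skirt at x -67 to -70 down to z 73, side walls at y = +-36 down to z 77. 50 g, no spring or detent: it always falls shut when let go.
- guard_hinge (a point): Middle of the guard's hinge line, which runs along the box's y, at (-10, 74); does not move with the guard.
- guard_lip (a point): Middle of the free front edge of the guard's lip, moves with the guard; shut, it is at (-77, 76). The lip is 60 mm wide, 3 mm thick, slopes slightly up from the skirt's foot to this edge and overhangs the box's front face (x -65) by 12 mm.
- toggle (a joint): Toggle of the dome box: steel bat handle 40 mm long, 10 mm thick at its end, 7 mm at its foot; pivot at (-48, 54), turns about the box's y. rad: 0 = off, leaning 0.25 rad to the front; 0.5 = on, leaning 0.25 rad to the hinge side. Stays where it is left; about 1 to 3 N moves it.
- toggle_tip (a point): Top end of the dome box's toggle; off it is at (-58, 93), on at (-38, 93).
- post_box: The other supply box, to be left alone: same box, guard and toggle, but with two white posts (16 mm thick, 28 mm tall, 44 mm apart) in place of the dome. Origin and axes as for the dome box.
- other_guard (a joint): Guard of the post box, rad, 0 = shut; to stay shut.
- other_toggle (a joint): Toggle of the post box, rad, 0 = off; to stay off.
- dropper_bottle: Bystander: white dropper bottle with a red nozzle, 31 mm across, 94 mm tall. Origin: centre of its underside.
- small_beaker: Bystander: clear beaker, 50 mm across, 61 mm tall. Origin: centre of its underside.
- calculator: Bystander: flat calculator, 118x72x13 mm. Origin: centre of its underside.
- petri_dish: Bystander: clear petri dish, 81 mm across, 15 mm tall. Origin: centre of its underside.
- ball_pen: Bystander: ball pen lying flat, 140 mm long, 11 mm thick. Origin: centre of its underside.
- conical_flask: Bystander: clear conical flask, 95 mm across, 113 mm tall. Origin: centre of its underside.
- buffer_bottle_a: Bystander: white-capped bottle, 53 mm across, 118 mm tall. Origin: centre of its underside.
- buffer_bottle_b: Bystander: a second such bottle, 53 mm across, 118 mm tall. Origin: centre of its underside.

How it is judged:
By the outcome, as a careful person would: the job done as asked, in the order asked, and still so for the second after the job is handed in, with the robot touching nothing.
It also fails if it takes over 38 s, if anything falls off the work surface, if the arm or the gripper's body presses on something with over 40 N, if the wrist force passes 120 N, or if a joint passes its speed limit or range.

## Robot

A 6-joint arm with a two-finger parallel gripper is mounted at the origin on a cart in front of the work surface, level with it; the furniture and walls round the work are solid. World frame = base frame: x ahead of the robot, y to its left, z up, the work surface at z = 0. Lengths are in m, angles in rad, forces in N, time in s.
With the tool pointing down it reaches from about 0.425 to 0.95 m from the base axis. Payload 14.7 kg.
Tool frame: the origin (TCP) lies between the finger pads; the fingertips stand ahead of it and the grasp point (between the pads) lies 8 mm behind it (r.tips_ahead is the z of the fingertips in the tool frame, in m); z points along the fingers, y is the line along which they close (so a half turn about z gives the same grasp; the last joint's range is limited). The gripper opens to 85 mm and grips with 20 to 120 N. Pads are 22 mm wide; open, the fingers measure 114 mm over their backs; the gripper's body (76 mm by 85 mm) begins 54 mm behind the grasp point. The pads swing forward as they close: fully open they stand 13 mm farther back than shut.
Start: joints at [-1.175, 0.48, 1.596, -0, 1.065, -0.047], TCP at [0.279, -0.587, 0.242] pointing down, gripper open.
Joint ranges: [-2.75, 2.75], [-0.82, 2.05], [0.23, 2.67], [-1.56, 4.7], [0.09, 2.69], [-2.92, 2.92]. Speed limits (rad/s): [1.89, 1.89, 2.39, 3.01, 3.01, 3.01].

## Interface

Orientations are given as [roll, pitch, yaw] about the fixed x, y, z axes, in that order (R = Rz(yaw) Ry(pitch) Rx(roll)).
In Python, from station import r gives the robot as it stands. The module is installed in compiled form; this text tells all that it offers.
- The arm moves only by the shell command python3 -m jog 'ROWS' [OPENING] [FORCE]. ROWS is JSON, a list of rows, each a list of 6 numbers: the shift along the tool's x, y, z in m, then the turn, a rotation vector about the tool's x, y, z in rad. A call has 1 to 5 rows; each row is the pose to reach, as a shift and turn from the pose commanded when the call began, along the tool's axes at that moment; what a row does not reach only later rows make up. A row lasts 1/8 s, in which the tool goes at most 62.5 mm and 10.7 degrees, less where a joint would pass 70% of its speed; a pose out of reach is approached as far as the arm can. A call with a gripper value outside its range is refused whole. OPENING is the closure, from -1 (fully open) to 1 (shut), set as the call begins (- or left out, the last holds). The fingers move at their own pace and stop on an object; FORCE is the grip in N (left out, the last holds). Time passes only in rows, so rows that repeat a pose let the fingers close. It gives the time, the measured TCP pose, the force, the opening and the grip force at its end, in the units of the state.
- r.read_state(): the state, without advancing time (a new reading comes with each control period).
- r.grab_frame(name): name is "side" or "top"; returns a dict with "image" (384x512x3 uint8, red, green, blue), "fx", "fy", "cx", "cy" (pixels), "rvec" (rotation vector, rad) and "tvec" (3), from world to camera coordinates, as OpenCV has them. Camera axes: x right, y down, z forward; pixel columns grow to the right and rows downward; lengths in m; the calibration is good to about 2 mm. A picture is of the moment at which its call begins. There is no depth.
- r.finish_job(): hands the job in; it is judged then, once.
Trained networks look in the newest picture that a camera, given by its name, has taken for a name from the list of things; names that differ only in an ending like _2 or _b are one class to them, and where a whole thing is asked for, a point or a joint stands for the part that bears it (a point fixed in the world has none). Each returns a list of dicts, best first, with "confidence" (0 to 1); they miss things now and then, are a little off and sometimes report something else, mostly with a low value. They report only what shows in the picture. A call takes as long as a camera call.
- r.outline_of(label, camera): "region" (384x512 bool, what is visible of it) and "xy" ([column, row] in pixels, amid what is visible of it).
The state is a dict: "clock": time; "joint_positions": joint angles; "qvel": joint speeds; "joint_torque": joint torques, N m; "eef_pos": TCP position; "eef_rot": TCP orientation; "wrist_force": force on the tool from outside, world axes, zero at the start; "ft_torque": the same for the moment, N m; "finger_gap": finger opening in m; "finger_force": force on a finger pad.
Only numpy, scipy, OpenCV 4.12 (cv2) and the standard library are available. Lean on these libraries where they do the work, as an engineer would, in place of code of your own. Each camera call takes 0.05 s, during which the arm holds its last target. There are 200 camera calls.

## Working session

There is one attempt and no reset: what is moved stays moved. The work goes in short steps, Python scripts to look and compute and a shell command to move; the robot and the scene stay as the last step left them, time stands still between calls to the robot, and variables do not carry over. Pictures are saved under pics/ and viewed, at most 10 in all, crops included, and the job is handed in when it is done.

```bash
mkdir -p pics
python3 - <<'E'
from station import r
import cv2,numpy as np
print(r.read_state(), r.tips_ahead)
for c in("side","top"):
    f=r.grab_frame(c); cv2.imwrite(f"pics/{c}0.png",cv2.cvtColor(f["image"],cv2.COLOR_RGB2BGR))
    print(c,f["fx"],f["fy"],f["cx"],f["cy"],f["rvec"],f["tvec"], -cv2.Rodrigues(np.array(f["rvec"],float))[0].T@np.array(f["tvec"]))
    for l in("dome_box","post_box","guard","guard_lip","toggle","dome_box_mouth","dropper_bottle","small_beaker","calculator","petri_dish","ball_pen","conical_flask","buffer_bottle_a"):
        print(l,[(np.round(d["xy"]),round(d["confidence"],2),int(d["region"].sum())) for d in r.outline_of(l,c)][:3])
E
```

```text
{'clock': 0.0, 'joint_positions': array([-1.17458374e+00,  4.80855398e-01,  1.59689006e+00,  1.14352607e-05,
        1.06511336e+00, -4.66186240e-02]), 'qvel': array([ 9.03153506e-05, -1.90971609e-04,  8.46890662e-04, -3.36894188e-05,
        6.11992116e-04, -8.46861305e-04]), 'joint_torque': array([ 1.43244171e-03, -9.50627303e+01, -4.30187595e+01,  5.02009766e-05,
        1.22812676e-02, -2.61446075e-05]), 'eef_pos': array([ 0.27837481, -0.58691212,  0.24165107]), 'eef_rot': array([-3.14032833e+00, -6.89916216e-05,  4.42825621e-01]), 'wrist_force': array([-0.83054521,  0.89319762, -0.3267711 ]), 'ft_torque': array([-0.00193455, -0.01236693,  0.03734509]), 'finger_force': 0.0, 'finger_gap': 0.08537485249643315} 0.011
side 397.3499437864692 397.3499437864692 256.23533714703353 185.5007194026272 [ 2.24749    -0.21357249  0.13219265] [-0.56831156  0.09827999  1.07697345] [ 0.38668802 -0.86702226  0.76893014]
dome_box [(array([250., 153.]), 0.65, 1538)]
post_box [(array([278., 228.]), 0.83, 2414), (array([246., 144.]), 0.32, 514)]
guard [(array([244., 144.]), 0.88, 516)]
guard_lip [(arr
[... 693 characters left out ...]
e_box [(array([128., 211.]), 0.51, 471)]
post_box [(array([305., 182.]), 0.75, 1361)]
guard [(array([206., 190.]), 0.72, 540)]
guard_lip [(array([206., 190.]), 0.56, 553)]
toggle [(array([204., 182.]), 0.48, 1321)]
dome_box_mouth [(array([204., 180.]), 0.94, 1391)]
dropper_bottle []
small_beaker [(array([255., 209.]), 0.74, 190), (array([202., 181.]), 0.56, 1330)]
calculator [(array([366., 240.]), 0.85, 795)]
petri_dish [(array([133., 214.]), 0.9, 476), (array([208., 188.]), 0.66, 558)]
ball_pen [(array([256., 245.]), 0.43, 78)]
conical_flask [(array([380., 198.]), 0.9, 604), (array([258., 209.]), 0.5, 190)]
buffer_bottle_a [(array([256., 142.]), 0.79, 269), (array([244., 158.]), 0.66, 250)]
```

View pics/side0.png

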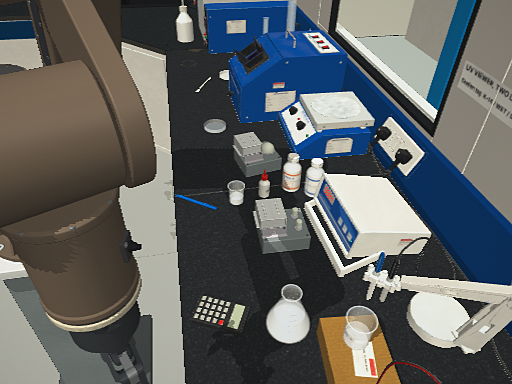

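View pics/top0.png

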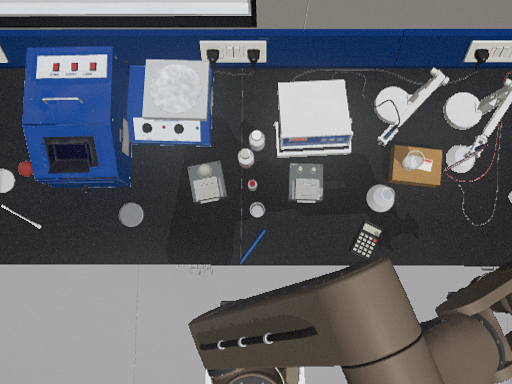

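The dome box is the left one in the top view (about 206,182) and sits at (255,153) in the side view. The post box is at (305,182) top and (280,225) side. Next I fit the dome box pose from its silhouettes.

```bash
cat > fit.py <<'E'
from station import r
import cv2,numpy as np
from scipy.optimize import minimize
def cub(a,b,c,d,e,f): return np.array([[x,y,z] for x in(a,b) for y in(c,d) for z in(e,f)],float)/1000
t=np.linspace(0,2*np.pi,24)
parts=[cub(-65,57,-56,56,3,50),cub(-70,-7,-37.5,37.5,75,107),cub(-63,-3,-37.5,37.5,50,76),cub(-77,-69,-30,30,73,77)]
dome=np.concatenate([np.c_[30+22*np.cos(a)*np.cos(t),22*np.cos(a)*np.sin(t),50+0*t+27*np.sin(a)] for a in(0,.4,.8,1.2,1.57)])/1000
def place(P,p):
    c,s=np.cos(p[2]),np.sin(p[2]); return P@np.array([[c,s,0],[-s,c,0],[0,0,1]])+[p[0],p[1],0]
def proj(P,f): return cv2.projectPoints(P,np.array(f["rvec"],float),np.array(f["tvec"],float),np.array([[f["fx"],0,f["cx"]],[0,f["fy"],f["cy"]],[0,0,1.]]),None)[0][:,0]
S=4
def sil(p,f,ps):
    m=np.zeros((384*S,512*S),np.uint8)
    for P in ps:
        h=cv2.convexHull(((proj(place(P,p),f)+.5)*S-.5).astype(np.float32)); cv2.fillConvexPoly(m,np.round(h*16).astype(np.int32),1,shift=4)
    return m.astype(bool)
def ray(f,uv,z):
    R=cv2.Rodrigues(np.array(f["rvec"],float))[0]; c=-R.T@np.array(f["tvec"])
    d=R.T@[(uv[0]-f["cx"])/f["fx"],(uv[1]-f["cy"])/f["fy"],1]; return c+d*(z-c[2])/d[2]
E
python3 - <<'E'
from fit import *
F={};M={}
for c in("top","side"):
    F[c]=r.grab_frame(c)
    for l in ("dome_box_mouth",):
        for d in r.outline_of(l,c):
            if d["region"].sum()>1000: M[c]=d["region"];break
ps=parts+[dome]
def cost(p,cs):
    s=0
    for c in cs:
        a=sil(p,F[c],ps);b=np.kron(M[c],np.ones((S,S),bool)); s+=1-(a&b).sum()/(a|b).sum()
    return s
g=ray(F["top"],(206,182),.06);print(g)
for cs in(("top",),("side",),("top","side")):
    best=min((minimize(cost,[g[0],g[1],w],args=(cs,),method="Nelder-Mead",options=dict(initial_simplex=[[g[0],g[1],w],[g[0]+.02,g[1],w],[g[0],g[1]+.02,w],[g[0],g[1],w+.1]],xatol=1e-4,fatol=1e-4)) for w in(-.15,0,.15)),key=lambda o:o.fun)
    print(cs,best.x,best.fun)
p=best.x
ims=[]
for c in F:
    im=cv2.cvtColor(F[c]["image"],cv2.COLOR_RGB2BGR)
    u,v=proj(place(np.array([[0,0,.05]]),p),F[c])[0]; u,v=int(u),int(v)
    k=6;x0,y0=u-32,v-40
    big=cv2.resize(im[y0:y0+80,x0:x0+64],None,fx=k,fy=k,interpolation=cv2.INTER_CUBIC); o=big.copy()
    for P in ps:
        h=cv2.convexHull(((proj(place(P,p),F[c])-[x0,y0]+.5)*k).astype(np.float32)); cv2.polylines(o,[h.astype(int)],True,(0,0,255),1)
    ims.append(o)
cv2.imwrite("pics/fit.png",np.hstack(ims))
E
```

```text
[0.60698483 0.16209191 0.06      ]
('top',) [0.61685743 0.16345481 0.19958567] 0.06810722100656452
('side',) [0.61949983 0.1643539  0.21688233] 0.05406134401972873
('top', 'side') [0.61853891 0.16351517 0.18841269] 0.13035389951750986
```

View pics/fit.png

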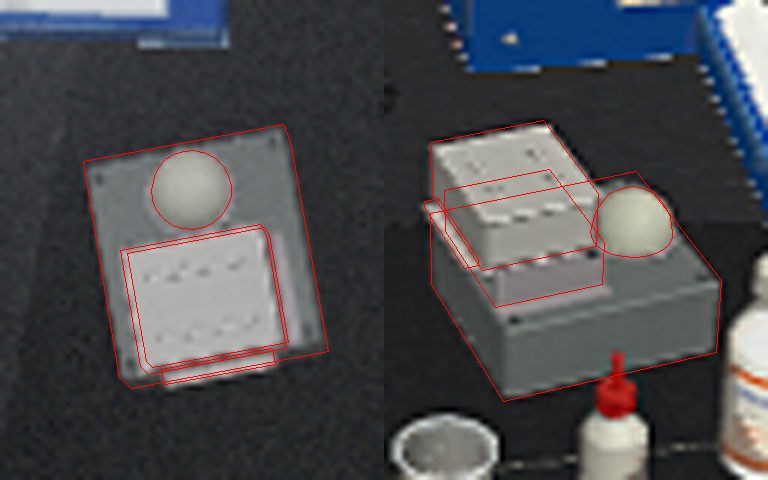

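The fit matches both views: dome box at about (0.6185, 0.1637), yaw about 0.195 rad, with the model edges on the dome, guard and box edges. I plan with the finger tilted 40° from vertical and shut fingers, and start moving.

```bash
cat > go.py <<'E'
# usage: go.py ux uz [e_deg]  (upper-front fingertip corner in box frame mm, elevation below horizontal)
import sys,numpy as np
from station import r
from scipy.spatial.transform import Rotation as Ro
P=np.array([.6185,.1637]);W=.195;HALF=11.
def fr(e): e=np.radians(e); return np.array([np.cos(e),-np.sin(e)]),np.array([np.sin(e),np.cos(e)])
def tgt(ux,uz,e):
    d,n=fr(e); t=(np.array([ux,uz])-HALF*n)/1e3-r.tips_ahead*d
    return np.array([P[0]+t[0]*np.cos(W),P[1]+t[0]*np.sin(W),t[1]]),Ro.from_euler("xyz",[np.pi,np.radians(e-90),W])
s=r.read_state();R0=Ro.from_euler("xyz",s["eef_rot"]);p0=s["eef_pos"]
R=R0.as_matrix();tip=p0+R[:,2]*r.tips_ahead+R[:,0]*HALF/1e3
b=Ro.from_euler("z",-W).apply(tip-[*P,0])
print("t",round(s["clock"],2),"U box mm",np.round(b*1e3,1),"rpy",np.round(s["eef_rot"],3),"F",np.round(s["wrist_force"],1),"gap",round(s["finger_gap"],4),"ta",r.tips_ahead,"q",np.round(s["joint_positions"],2))
for a in sys.argv[1:]:
    v=[float(q) for q in a.split(",")];p,Rt=tgt(v[0],v[1],v[2] if len(v)>2 else 50)
    print(a,"->",np.round(R0.inv().apply(p-p0),4),np.round((R0.inv()*Rt).as_rotvec(),4),"TCP",np.round(p,3))
E
python3 go.py -150,220 -150,100
```

```text
t 1.6 U box mm [-468.4 -668.2  231.3] rpy [-3.142  0.     0.443] F [-0.  -0.2  0.3] gap 0.0855 ta 0.011 q [-1.17  0.48  1.6  -0.    1.07 -0.05]
-150,220 -> [ 0.4685 -0.5735  0.0209] [-0.0865  0.6945  0.2376] TCP [0.456 0.132 0.221]
-150,100 -> [ 0.4685 -0.5735  0.1409] [-0.0865  0.6945  0.2376] TCP [0.456 0.132 0.101]
```

```bash
python3 -m jog '[[0.04,-0.045,-0.03,0,0.1,0],[0.08,-0.09,-0.05,0,0.2,0.05],[0.12,-0.135,-0.05,-0.02,0.3,0.1],[0.16,-0.18,-0.05,-0.04,0.35,0.12],[0.2,-0.23,-0.05,-0.05,0.4,0.14]]' 1 20; python3 go.py -150,220 -150,200,65
```

```text
clock: 2.22
eef_pos: [0.3603, -0.2944, 0.2925]
eef_rot: [3.118, -0.404, 0.304]
wrist_force: [0.9, 0.7, 0.5]
finger_gap: 0.0002
finger_force: 0.0
t 2.23 U box mm [-327.7 -398.   286.7] rpy [ 3.118 -0.404  0.304] F [0.9 0.7 0.5] gap 0.0002 ta 0.011 q [-1.05  0.09  2.11  0.51  0.89 -0.09]
-150,220 -> [ 0.1735 -0.3812  0.1426] [-0.0342  0.2928  0.0967] TCP [0.456 0.132 0.221]
-150,200,65 -> [ 0.168  -0.3814  0.1577] [-0.0212  0.0312  0.1   ] TCP [0.457 0.132 0.205]
```

```bash
python3 -m jog '[[0.02,-0.055,0.015,0,0.05,0.02],[0.04,-0.11,0.03,-0.01,0.1,0.04],[0.07,-0.165,0.05,-0.02,0.15,0.06],[0.1,-0.22,0.07,-0.03,0.2,0.08],[0.13,-0.275,0.095,-0.035,0.25,0.095]]'; python3 go.py -150,220 -130,100
```

```text
clock: 2.85
eef_pos: [0.4242, -0.0216, 0.2592]
eef_rot: [3.134, -0.65, 0.21]
wrist_force: [3.3, 0.3, 1.3]
finger_gap: 0.0003
finger_force: 0.0
t 2.85 U box mm [-211.1 -144.   257.1] rpy [ 3.134 -0.65   0.21 ] F [3.3 0.3 1.3] gap 0.0003 ta 0.011 q [-0.44 -0.06  2.52  1.25  0.39 -0.2 ]
-150,220 -> [ 0.0273 -0.1438  0.0672] [-0.0012  0.0479  0.0115] TCP [0.456 0.132 0.221]
-130,100 -> [-0.0294 -0.1444  0.1748] [-0.0012  0.0479  0.0115] TCP [0.476 0.136 0.101]
```

```bash
python3 -m jog '[[0.01,-0.045,0.025,0,0.02,0],[0.02,-0.09,0.05,0,0.04,0.01],[0.022,-0.125,0.07,0,0.045,0.01],[0.022,-0.144,0.08,0,0.048,0.011],[0.022,-0.144,0.08,0,0.048,0.011]]'; python3 go.py -150,220 -120,110 -110,65
```

```text
clock: 3.48
eef_pos: [0.467, 0.0883, 0.2378]
eef_rot: [-3.121, -0.73, 0.195]
wrist_force: [-0.6, -0.2, 0.3]
finger_gap: 0.0
finger_force: 0.0
t 3.48 U box mm [-147.7  -44.3  236.9] rpy [-3.121 -0.73   0.195] F [-0.6 -0.2  0.3] gap 0.0 ta 0.011 q [ 0.02  0.08  2.56  2.57  0.26 -1.15]
-150,220 -> [-0.0126 -0.0443  0.0117] [-0.0209 -0.0318  0.0002] TCP [0.456 0.132 0.221]
-120,110 -> [-0.0636 -0.0422  0.1136] [-0.0209 -0.0318  0.0002] TCP [0.486 0.137 0.111]
-110,65 -> [-0.0862 -0.0414  0.1538] [-0.0209 -0.0318  0.0002] TCP [0.495 0.139 0.066]
```

```bash
python3 -m jog '[[-0.01,-0.03,0.01,0,0,0.18],[-0.0126,-0.044,0.0117,0,0,0.36]]'; python3 go.py -150,220
```

```text
clock: 3.72
eef_pos: [0.456, 0.1311, 0.2211]
eef_rot: [-2.851, -0.68, -0.217]
wrist_force: [1.3, -0.3, 0.7]
finger_gap: -0.0003
finger_force: 0.0
t 3.73 U box mm [-150.5   -3.7  219.8] rpy [-2.851 -0.68  -0.217] F [ 1.3 -0.3  0.7] gap -0.0003 ta 0.011 q [ 0.21  0.14  2.59  3.09  0.31 -1.2 ]
-150,220 -> [ 0.0001 -0.0006 -0.    ] [-0.0261 -0.0284 -0.3159] TCP [0.456 0.132 0.221]
```

```bash
python3 -m jog '[[0,0,0,-0.01,-0.01,-0.16],[0,0,0,-0.026,-0.028,-0.316],[0,0,0,-0.026,-0.028,-0.316]]'; python3 go.py -150,220 -120,110 -110,65
```

```text
clock: 4.1
eef_pos: [0.4563, 0.1312, 0.2217]
eef_rot: [3.139, -0.7, 0.201]
wrist_force: [-0.5, 0.1, -0.5]
finger_gap: -0.0002
finger_force: 0.0
t 4.1 U box mm [-149.9   -0.4  220.4] rpy [ 3.139 -0.7    0.201] F [-0.5  0.1 -0.5] gap -0.0002 ta 0.011 q [ 0.23  0.12  2.56  3.25  0.24 -1.65]
-150,220 -> [-0.0003 -0.0005  0.0002] [-0.0011 -0.0014  0.0049] TCP [0.456 0.132 0.221]
-120,110 -> [-0.0482 -0.0006  0.1037] [-0.0011 -0.0014  0.0049] TCP [0.486 0.137 0.111]
-110,65 -> [-0.0695 -0.0006  0.1446] [-0.0011 -0.0014  0.0049] TCP [0.495 0.139 0.066]
```

```bash
python3 -m jog '[[-0.024,0,0.052,0,0,0.005],[-0.048,-0.001,0.104,0,0,0.005],[-0.048,-0.001,0.104,0,0,0.005]]'; python3 go.py -100,68
python3 - <<'E'
from fit import *
from go import R,p0,tgt
ims=[]
for c in("side","top"):
    f=r.grab_frame(c); im=cv2.cvtColor(f["image"],cv2.COLOR_RGB2BGR)
    x=p0; P=[]
    u,v=proj(x[None],f)[0].astype(int); k=8;x0,y0=u-25,v-35
    o=cv2.resize(im[y0:y0+70,x0:x0+50],None,fx=k,fy=k,interpolation=cv2.INTER_CUBIC)
    C=lambda a:tuple(int(i) for i in ((a-[x0,y0]+.5)*k))
    t=p0+R[:,2]*r.tips_ahead
    q=[t+R[:,0]*sx*.011+R[:,1]*sy*.0145 for sx,sy in((1,1),(1,-1),(-1,-1),(-1,1))]
    cv2.polylines(o,[np.array([C(a) for a in proj(np.array(q),f)])],True,(0,0,255),1)
    for z in(-.05,): cv2.line(o,C(proj(t[None],f)[0]),C(proj((t+R[:,2]*z)[None],f)[0]),(0,255,0),1)
    ims.append(o)
cv2.imwrite("pics/tip.png",np.hstack(ims))
E
```

```text
clock: 4.47
eef_pos: [0.4853, 0.1377, 0.1087]
eef_rot: [-3.134, -0.697, 0.186]
wrist_force: [-0.1, -0.8, 0.1]
finger_gap: 0.0002
finger_force: 0.0
t 4.47 U box mm [-120.2    0.3  107.4] rpy [-3.134 -0.697  0.186] F [-0.1 -0.8  0.1] gap 0.0002 ta 0.011 q [ 0.23  0.54  2.61  3.17  0.7  -1.56]
-100,68 -> [-0.0098  0.0005  0.0431] [-0.0022  0.0008 -0.0068] TCP [0.505 0.141 0.069]
t 4.47 U box mm [-120.2    0.3  107.4] rpy [-3.134 -0.697  0.186] F [-0.1 -0.8  0.1] gap 0.0002 ta 0.011 q [ 0.23  0.54  2.61  3.17  0.7  -1.56]
```

View pics/tip.png

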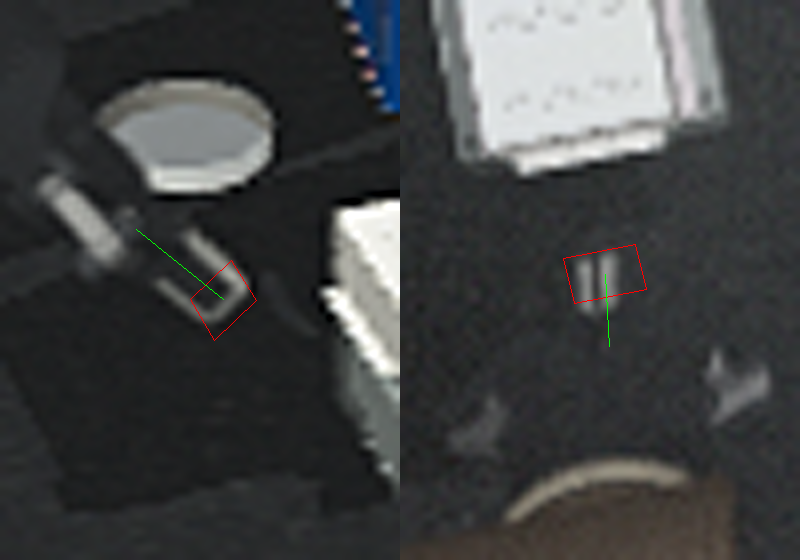

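Side view: the fingertip end (around 230,300 in the crop) lies on the predicted outline. Top view: it is centred within about 3 mm. So `tips_ahead` holds for the shut fingers, and I go in under the lip.

```bash
python3 -m jog '[[-0.005,0.002,0.021,0,0,-0.007],[-0.0095,0.002,0.043,0,0,-0.007],[-0.0095,0.002,0.043,0,0,-0.007]]'; python3 go.py -73,67 -71,85
```

```text
clock: 4.95
eef_pos: [0.5059, 0.1395, 0.0718]
eef_rot: [3.139, -0.698, 0.2]
wrist_force: [0.0, -0.2, -0.2]
finger_gap: 0.0001
finger_force: 0.0
t 4.95 U box mm [-99.6  -1.9  70.4] rpy [ 3.139 -0.698  0.2  ] F [ 0.  -0.2 -0.2] gap 0.0001 ta 0.011 q [ 0.22  0.66  2.57  3.16  0.8  -1.57]
-73,67 -> [ 0.0182 -0.0018  0.0197] [-0.0012 -0.0002  0.004 ] TCP [0.532 0.147 0.068]
-71,85 -> [ 0.0313 -0.0018  0.0072] [-0.0012 -0.0002  0.004 ] TCP [0.534 0.147 0.086]
```

```bash
python3 -m jog '[[0.006,0,0.0065,0,0,0.004],[0.012,0,0.013,0,0,0.004],[0.018,0,0.0195,0,0,0.004],[0.018,0,0.0195,0,0,0.004]]'; python3 go.py -73,67 -71,85 -63,82
python3 - <<'E'
from fit import *
ims=[]
for c in("side",):
    f=r.grab_frame(c); im=cv2.cvtColor(f["image"],cv2.COLOR_RGB2BGR)
    u,v=proj(place(np.array([[-.07,0,.07]]),(.6185,.1637,.195)),f)[0].astype(int)
    cv2.imwrite("pics/lip.png",cv2.resize(im[v-30:v+30,u-40:u+40],None,fx=10,fy=10,interpolation=cv2.INTER_CUBIC))
E
```

```text
clock: 5.45
eef_pos: [0.5323, 0.1449, 0.0688]
eef_rot: [3.14, -0.7, 0.199]
wrist_force: [-0.0, 0.3, -0.3]
finger_gap: 0.0001
finger_force: 0.1
t 5.45 U box mm [-72.7  -1.7  67.5] rpy [ 3.14  -0.7    0.199] F [-0.   0.3 -0.3] gap 0.0001 ta 0.011 q [ 0.22  0.66  2.51  3.17  0.74 -1.57]
-73,67 -> [-0.0005 -0.0018  0.0002] [-0.0007 -0.0016  0.0032] TCP [0.532 0.147 0.068]
-71,85 -> [ 0.0126 -0.0018 -0.0123] [-0.0007 -0.0016  0.0032] TCP [0.534 0.147 0.086]
-63,82 -> [ 0.0168 -0.0017 -0.0049] [-0.0007 -0.0016  0.0032] TCP [0.541 0.148 0.083]
```

View pics/lip.png

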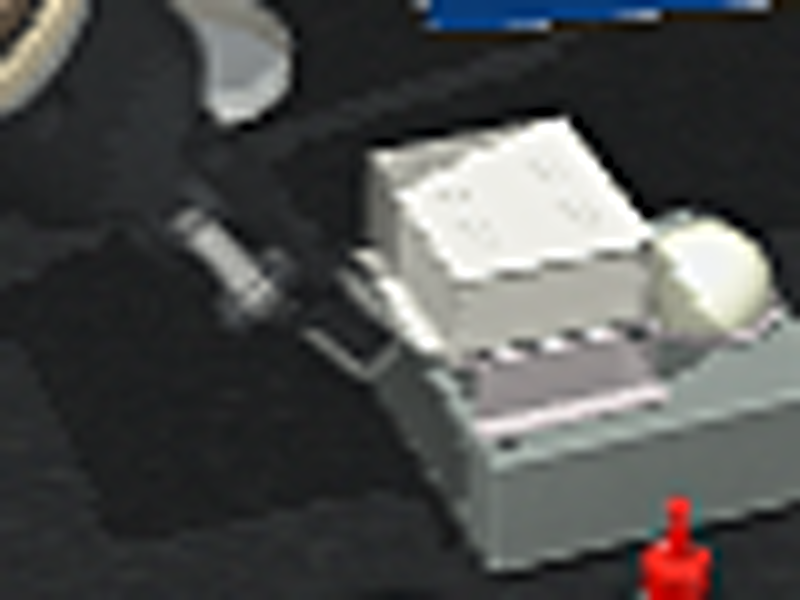

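The fingertip (385,350) is under the lip and the guard is still shut. Lifting.

```bash
python3 -m jog '[[0.004,0,-0.004,0,0,0],[0.0085,0,-0.008,0,0,0],[0.0126,0,-0.0123,0,0,0],[0.0126,0,-0.0123,0,0,0]]'; python3 go.py -63,82
python3 - <<'E'
from fit import *
f=r.grab_frame("side"); im=cv2.cvtColor(f["image"],cv2.COLOR_RGB2BGR)
u,v=proj(place(np.array([[-.07,0,.07]]),(.6185,.1637,.195)),f)[0].astype(int)
cv2.imwrite("pics/lift.png",cv2.resize(im[v-30:v+30,u-40:u+40],None,fx=10,fy=10,interpolation=cv2.INTER_CUBIC))
E
```

```text
clock: 6.0
eef_pos: [0.5334, 0.1451, 0.0867]
eef_rot: [3.14, -0.7, 0.199]
wrist_force: [-0.5, -0.0, -0.1]
finger_gap: 0.0001
finger_force: 0.2
t 6.0 U box mm [-71.5  -1.7  85.3] rpy [ 3.14  -0.7    0.199] F [-0.5 -0.  -0.1] gap 0.0001 ta 0.011 q [ 0.22  0.61  2.51  3.17  0.67 -1.57]
-63,82 -> [ 0.0044 -0.0017  0.008 ] [-0.0007 -0.0016  0.0033] TCP [0.541 0.148 0.083]
```

View pics/lift.png

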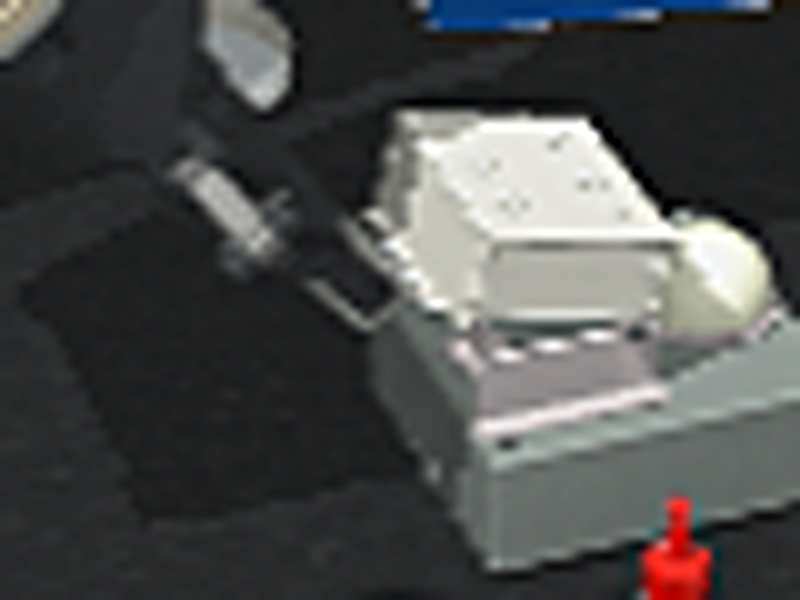

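The guard has risen, with its front side-wall edge clear of the cheek at about (470,330). Moving in towards the toggle.

```bash
python3 -m jog '[[0.002,0,0.004,0,0,0.003],[0.0044,-0.001,0.008,0,0,0.003],[0.0044,-0.001,0.008,0,0,0.003]]'; python3 go.py -55,83 -44,83
```

```text
clock: 6.42
eef_pos: [0.5418, 0.1478, 0.0823]
eef_rot: [-3.141, -0.699, 0.196]
wrist_force: [1.1, -0.6, 0.4]
finger_gap: 0.0004
finger_force: 0.1
t 6.42 U box mm [-62.9  -0.7  80.9] rpy [-3.141 -0.699  0.196] F [ 1.1 -0.6  0.4] gap 0.0004 ta 0.011 q [ 0.22  0.62  2.49  3.17  0.66 -1.57]
-55,83 -> [ 0.0074 -0.0007  0.0035] [-0.0007 -0.0004  0.0004] TCP [0.549 0.15  0.084]
-44,83 -> [ 0.0158 -0.0007  0.0105] [-0.0007 -0.0004  0.0004] TCP [0.56  0.152 0.084]
```

```bash
python3 -m jog '[[0.0037,0,0.0017,0,0,0],[0.0074,0,0.0035,0,0,0],[0.0105,0,0.006,0,0,0],[0.0105,0,0.006,0,0,0]]'; python3 go.py -48,83 -45,83 -42,83
python3 - <<'E'
from fit import *
f=r.grab_frame("side"); im=cv2.cvtColor(f["image"],cv2.COLOR_RGB2BGR)
u,v=proj(place(np.array([[-.07,0,.07]]),(.6185,.1637,.195)),f)[0].astype(int)
cv2.imwrite("pics/in.png",cv2.resize(im[v-30:v+30,u-40:u+40],None,fx=10,fy=10,interpolation=cv2.INTER_CUBIC))
E
```

```text
clock: 6.92
eef_pos: [0.5535, 0.1501, 0.085]
eef_rot: [-3.141, -0.699, 0.195]
wrist_force: [0.6, -0.4, -0.4]
finger_gap: 0.0001
finger_force: 0.0
t 6.92 U box mm [-50.9  -0.8  83.6] rpy [-3.141 -0.699  0.195] F [ 0.6 -0.4 -0.4] gap 0.0001 ta 0.011 q [ 0.22  0.61  2.46  3.17  0.63 -1.57]
-48,83 -> [ 0.0018 -0.0008  0.0023] [-0.0007 -0.0011  0.0003] TCP [0.556 0.151 0.084]
-45,83 -> [ 0.0041 -0.0008  0.0043] [-0.0007 -0.0011  0.0003] TCP [0.559 0.152 0.084]
-42,83 -> [ 0.0064 -0.0008  0.0062] [-0.0007 -0.0011  0.0003] TCP [0.562 0.153 0.084]
```

View pics/in.png

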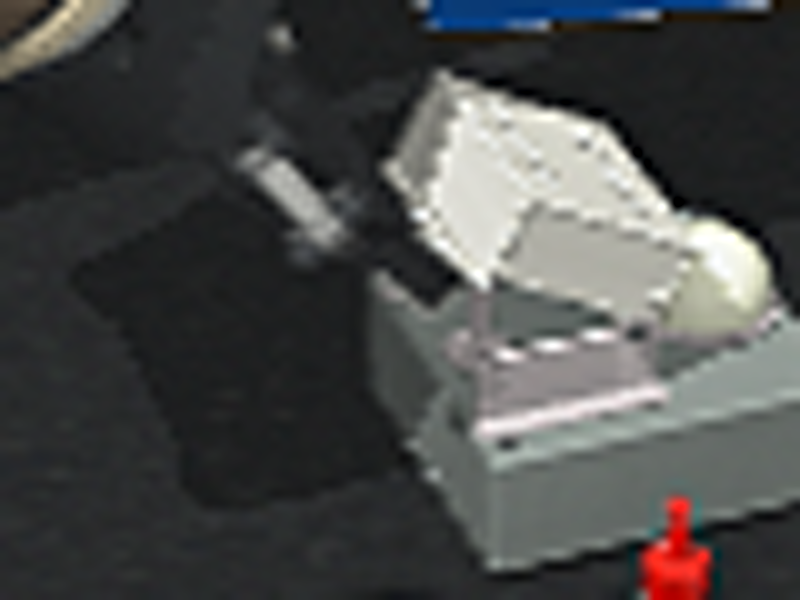

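The guard leans on the finger at about 0.5 rad, and the box has not moved (corner still at 490,565). Pushing on in small steps while watching the force.

```bash
python3 -m jog '[[0.002,0,0.002,0,0,0],[0.004,0,0.004,0,0,0],[0.004,0,0.004,0,0,0]]'; python3 go.py; python3 -m jog '[[0.0008,0,0.0006,0,0,0],[0.0015,0,0.0013,0,0,0],[0.0015,0,0.0013,0,0,0]]';  python3 go.py -42,83
```

```text
clock: 7.35
eef_pos: [0.5588, 0.1511, 0.0842]
eef_rot: [-3.141, -0.699, 0.195]
wrist_force: [0.1, 0.1, 0.1]
finger_gap: -0.0003
finger_force: 0.1
t 7.35 U box mm [-45.5  -0.8  82.9] rpy [-3.141 -0.699  0.195] F [0.1 0.1 0.1] gap -0.0003 ta 0.011 q [ 0.22  0.61  2.45  3.17  0.62 -1.57]
clock: 7.72
eef_pos: [0.5598, 0.1513, 0.084]
eef_rot: [-3.141, -0.697, 0.195]
wrist_force: [-5.7, -2.1, 4.7]
finger_gap: -0.0
finger_force: 3.4
t 7.72 U box mm [-44.5  -0.8  82.6] rpy [-3.141 -0.697  0.195] F [-5.7 -2.1  4.7] gap -0.0 ta 0.011 q [ 0.22  0.61  2.45  3.17  0.61 -1.57]
-42,83 -> [ 0.0021 -0.0008  0.0013] [-0.0006  0.0007  0.0003] TCP [0.562 0.153 0.084]
```

```bash
python3 -m jog '[[0.0003,0,0.0003,0,0,0],[0.0006,0,0.0004,0,0,0],[0.0006,0,0.0004,0,0,0]]'; python3 go.py -60,78 -85,66 -110,66 -150,100
```

```text
clock: 8.1
eef_pos: [0.56, 0.1514, 0.0839]
eef_rot: [-3.141, -0.697, 0.195]
wrist_force: [-8.6, -2.2, 7.3]
finger_gap: 0.0001
finger_force: 5.4
t 8.1 U box mm [-44.3  -0.8  82.5] rpy [-3.141 -0.697  0.195] F [-8.6 -2.2  7.3] gap 0.0001 ta 0.011 q [ 0.22  0.61  2.44  3.17  0.61 -1.57]
-60,78 -> [-0.015  -0.0008 -0.0066] [-0.0006  0.0016  0.0003] TCP [0.544 0.149 0.079]
-85,66 -> [-0.0418 -0.0008 -0.0134] [-0.0006  0.0016  0.0003] TCP [0.52  0.144 0.067]
-110,66 -> [-0.061  -0.0008 -0.0295] [-0.0006  0.0016  0.0003] TCP [0.495 0.139 0.067]
-150,100 -> [-0.0699 -0.0008 -0.0812] [-0.0006  0.0016  0.0003] TCP [0.456 0.132 0.101]
```

The force rises steeply with almost no motion and the fingertip sits at the predicted "on" position, so the toggle is at its stop. Drawing out.

```bash
python3 -m jog '[[-0.01,0,-0.003,0,0,0],[-0.0197,0,-0.0041,0,0,0],[-0.03,0,-0.008,0,0,0],[-0.0418,0,-0.0134,0,0,0],[-0.061,0,-0.0295,0,0,0]]'; python3 -m jog '[[0,0,-0.02,0,0,0],[-0.01,0,-0.06,0,0,0],[-0.01,0,-0.07,0,0,0],[-0.01,0,-0.07,0,0,0]]'; python3 go.py
python3 - <<'E'
from fit import *
ims=[]
for c in("side","top"):
    f=r.grab_frame(c); im=cv2.cvtColor(f["image"],cv2.COLOR_RGB2BGR)
    u,v=proj(place(np.array([[-.03,0,.07]]),(.6185,.1637,.195)),f)[0].astype(int); x0,y0=u-30,v-40;k=7
    o=cv2.resize(im[y0:y0+80,x0:x0+56],None,fx=k,fy=k,interpolation=cv2.INTER_CUBIC)
    for P in parts[:2]:
        h=cv2.convexHull(((proj(place(P,(.6185,.1637,.195)),f)-[x0,y0]+.5)*k).astype(np.float32)); cv2.polylines(o,[h.astype(int)],True,(0,0,255),1)
    ims.append(o)
cv2.imwrite("pics/out.png",np.hstack(ims))
E
```

```text
clock: 8.72
eef_pos: [0.4966, 0.1388, 0.0674]
eef_rot: [-3.141, -0.699, 0.195]
wrist_force: [-0.5, -0.8, -0.4]
finger_gap: 0.0
finger_force: 0.0
clock: 9.22
eef_pos: [0.4521, 0.1313, 0.1178]
eef_rot: [3.141, -0.692, 0.196]
wrist_force: [0.5, 0.2, -0.5]
finger_gap: 0.0004
finger_force: 0.0
t 9.22 U box mm [-154.     0.5  116.3] rpy [ 3.141 -0.692  0.196] F [ 0.5  0.2 -0.5] gap 0.0004 ta 0.011 q [ 0.24  0.51  2.67  3.19  0.73 -1.57]
```

View pics/out.png

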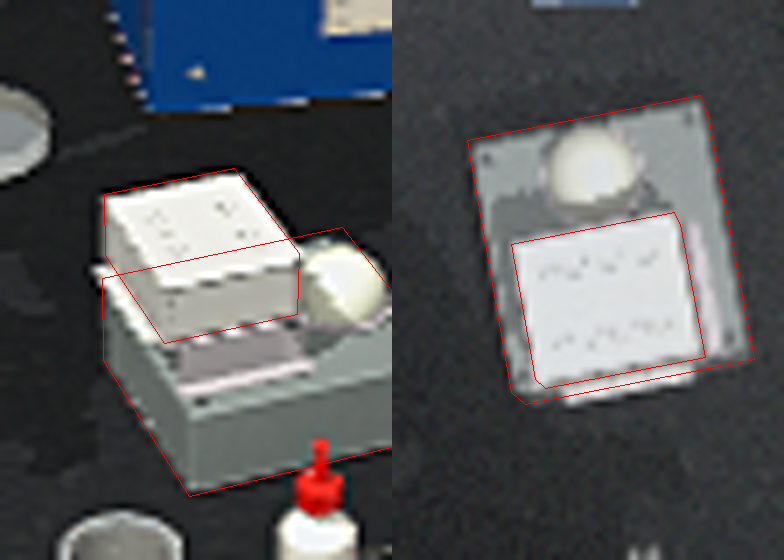

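The guard is shut on its outline and the box has not moved. Joint 3 is close to its range limit, so I back off slightly before handing in.

```bash
python3 -m jog '[[0.006,0,0.006,0,0,0],[0.012,0,0.01,0,0,0],[0.012,0,0.01,0,0,0]]'; python3 go.py; python3 -c "
from station import r
print(r.finish_job())"
```

```text
clock: 9.7
eef_pos: [0.4684, 0.1345, 0.1171]
eef_rot: [3.141, -0.692, 0.195]
wrist_force: [0.1, 0.9, -0.8]
finger_gap: 0.0003
finger_force: 0.0
t 9.7 U box mm [-137.4    0.4  115.7] rpy [ 3.141 -0.692  0.195] F [ 0.1  0.9 -0.8] gap 0.0003 ta 0.011 q [ 0.24  0.51  2.63  3.19  0.69 -1.57]
the job is handed in; nothing more can be done
None
```

The job is handed in at 9.7 s: I pushed the dome box's toggle to its hinge-side stop (judged by force and fingertip position, not seen) with the guard held up; the last pictures show the guard shut and the box unmoved, and the post box was never approached.

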